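Stack bus tubes on a V-cradle in chocked layers and scan the bay label

ROBOT

A 7-joint arm with a two-finger parallel gripper is mounted at the origin on the work surface. World frame = base frame: x ahead of the robot, y to its left, z up, the work surface at z = 0. Lengths are in m, angles in rad, forces in N, time in s.
With the tool pointing down it reaches from about 0.4 to 0.85 m from the base axis. Payload 10.4 kg.
Tool frame: the origin (TCP) lies midway between the tips of the shut fingers; the grasp point (between the pads) lies 19 mm behind it (r.grasp_offset is the distance from the TCP to the grasp point, in m); z points along the fingers, y is the line along which they close (so a half turn about z gives the same grasp; the last joint's range is limited). The gripper opens to 87 mm and grips with 3 to 60 N. Pads are 19 mm wide; open, the fingers measure 117 mm over their backs; the gripper's body (75 mm by 190 mm) begins 51 mm behind the grasp point.
Start: joints at [1.19, 0.332, -0.065, 1.46, 0.022, 1.35, -0.088], TCP at [0.219, -0.585, 0.223] pointing down, gripper open.
Joint ranges: [-2.6, 2.6], [-0.5, 2.12], [-1.47, 1.34], [0.16, 2.42], [-1.27, 4.41], [0.06, 2.06], [-2.6, 2.6]. Speed limits (rad/s): [2.22, 2.22, 2.79, 2.79, 3.14, 3.14, 3.14].

INTERFACE

Orientations are given as a unit quaternion [x, y, z, w].
In Python, from bench import r gives the robot as it stands.
- The arm moves only by the tool drive_tool, never from a script. Its argument "moves" is a list that holds one entry, the list of rows, each a list of 7 numbers: the shift along the tool's x, y, z in m, then the turn, a rotation vector about the tool's x, y, z in rad, then the opening, from 0 (shut) to 1 (fully open). In form: [[[tx, ty, tz, ax, ay, az, jaw], ...]]. A call has 1 to 10 rows; each row shifts and turns the commanded pose from where the row before left it, along the tool's axes as they then stand; what a row does not reach is not made up. A row lasts 1/10 s, in which the tool goes at most 50 mm and 8.59 degrees, less where a joint would pass 70% of its speed; a pose out of reach is approached as far as the arm can. A call is refused whole if a number of a shift passes 0.05 or a number of a turn 0.15, either way. A call with a gripper value outside its range is refused whole. The fingers move at their own pace and stop on an object; "squeeze" is the grip in N (left out, the last holds). Time passes only in rows, so rows that do not move let the fingers close. It gives the time, the measured TCP pose, the force, the opening and the grip force at its end, in the units of the state.
- r.read_state(): the state, without advancing time (a new reading comes with each control period).
- r.camera(name): name is "scene" or "top"; returns the picture (480x640x3 uint8, red, green, blue); there is no depth.
- r.camera_info(name): a dict with "mtx" (3x3 intrinsics, pixels), "rvec" (rotation vector, rad) and "tvec" (3), from world to camera coordinates, as OpenCV has them. Camera axes: x right, y down, z forward; pixel columns grow to the right and rows downward; lengths in m; the calibration is good to about 2 mm. A picture is of the moment at which its call begins. camera_info takes no time and is no camera call.
- r.close_job(): hands the job in; it is judged then, once.
Trained networks look in the newest picture that a camera, given by its name, has taken for a name from the list of things; names that differ only in an ending like _2 or _b are one class to them, and where a whole thing is asked for, a point or a joint stands for the part that bears it (a point fixed in the world has none). Each returns a list of dicts, best first, with "conf" (0 to 1); they miss things now and then, are a little off and sometimes report something else, mostly with a low value. They report only what shows in the picture. A call takes as long as a camera call. They do not tell look-alikes from the thing itself.
- r.find_in(camera, query): "bbox" ([left, top, right, bottom] in pixels, round what is visible of it).
- r.place_of(camera, query): "at" ([column, row] in pixels: a listed point, or the origin of a listed thing).
The state is a dict: "time": time; "joint_positions": joint angles; "joint_vel": joint speeds; "joint_torque": joint torques, N m; "ee_pos": TCP position; "eef_rot": TCP orientation; "ft_force": force on the tool from outside, world axes, zero at the start; "torque": the same for the moment, N m; "width": finger opening in m; "grip_force": force on a finger pad.
Only numpy, scipy, OpenCV 4.12 (cv2) and the standard library are available. Lean on these libraries where they do the work, as an engineer would, in place of code of your own. Each camera call takes 0.05 s, during which the arm holds its last target. There are 200 camera calls.

TASK

Stack all the copper bus tubes from the stock rack on the grey V-cradle in two layers: lay a tube centred in each of its two Vs, set the notched aluminium chock frame centred over that pair, lay the remaining tube or tubes centred in the Vs on top of the frame, then stand the oak chock block on the frame, its length along the tubes, midway between the two upper tube places. Only then pick up the hand scanner, hold it steady for 2 seconds with its window about 10 cm from the bar-code label, level and aimed squarely at the label's centre, and lay it back upright on the middle of its rubber mat. Leave the spanner, the fuse link and the thumb nuts where they are.

Things in the scene. Friction and masses are not known exactly. Their poses are not given: they have to be found in the camera images.
- cradle: fixed grey-painted V-cradle on a base plate 150 x 160 x 8 mm; origin under its centre, on the bench; tubes lie along x. Two V places at y = +55 and -55 mm, each a pair of 90-degree Vs 16 mm wide at x = +-55 mm, 38 mm tall; between the pair it is open down to the base plate
- low_a (a point): where the middle of a tube's axis lies when it rests centred in the cradle's V at +y (45 mm above the bench); axes as the cradle
- low_b (a point): the same for the cradle's V at -y
- up_a (a point): where the middle of a tube's axis lies when it rests centred in the upper V at +y, on the chock frame seated over two lower tubes (98 mm above the bench); axes as the cradle
- up_b (a point): the same for the upper V at -y
- frame_seat (a point): where frame_c lies when the chock frame sits centred on two lower tubes (its feet are then 52 mm above the bench); axes as the cradle
- frame_c (a point): loose aluminium chock frame, 0.4 kg, 114 (x) by 145 (y) by 39 mm tall, half-turn symmetric: two cross-bars 18 mm wide at x = +-48, each with inverted Vs below and Vs on top at y = +-55 and a flat land between, 39 above the feet; joined by a spine along x to grip: 22 mm wide, 12 to 28 above the feet, bare for 78 between the cross-bars. Point on its centre line, 20 mm above the feet; z up
- chock_seat (a point): point of the chock frame where chock_c lies when the chock block rests centred on the frame's lands; axes as the frame
- chock_c (a point): loose oak chock block, 0.2 kg, half-turn symmetric: base 120 (x) by 64 (y) by 16 mm with a grip rib on its middle, 60 (x) by 22 (y), rising to 50 mm above the underside. Goes on the frame's lands between the upper tube places (78 mm free between two upper tubes), length along the tubes. Point: 25 mm above the underside; z up
- stock: fixed dark steel stock rack, 150 x 254 mm, with four V places for tubes 68 mm apart along its y, made like the cradle's (tubes lie along its x, with their axes 45 mm above the bench); origin at the centre of its underside
- mat: fixed black rubber scanner mat 190 x 90 x 3 mm; origin at the centre of its underside
- mat_c (a point): centre of the mat's upper face
- scanner_c (a point): loose hand-held bar-code scanner, 0.22 kg, 150 mm long, lying upright: grey body 34 mm wide (y), 32 mm tall, and a black head 50 mm wide, 34 mm tall over the front 35 mm. Point: middle of its length, 16 mm above its underside; x points out of the window in the head, 75 mm ahead of the point; z up. Grip the grey body across y, at or just behind the point
- scanner: the same scanner; origin directly below scanner_c, on its underside
- label_c (a point): centre of the bar-code label, a white plate 90 mm wide and 65 mm tall with black bars on a fixed post, 105 mm above the bench, its printed face towards the robot, away from the post and foot behind it; x points from the face into the plate (a scanner aimed squarely at it has its x the same way), z up
- spanner: bystander: steel spanner 190 mm long on the bench; origin on its underside
- fuse: bystander: white ceramic fuse link with brass caps, 140 mm long
- nut1: bystander: brass thumb nut, 26 mm across
- nut2: bystander: the other thumb nut
- tube1_c (a point): copper bus tube, a plain round bar 32 mm in diameter and 160 mm long, about 0.4 kg (on a given start 3 or 4 of the 4 tubes are there); the point is the middle of its axis, x runs along the axis (the tube may be turned any way about it). It starts in one of the places of the stock rack
- tube2_c (a point): copper bus tube, a plain round bar 32 mm in diameter and 160 mm long, about 0.4 kg (on a given start 3 or 4 of the 4 tubes are there); the point is the middle of its axis, x runs along the axis (the tube may be turned any way about it). It starts in one of the places of the stock rack
- tube3_c (a point): copper bus tube, a plain round bar 32 mm in diameter and 160 mm long, about 0.4 kg (on a given start 3 or 4 of the 4 tubes are there); the point is the middle of its axis, x runs along the axis (the tube may be turned any way about it). It starts in one of the places of the stock rack
- tube4_c (a point): copper bus tube, a plain round bar 32 mm in diameter and 160 mm long, about 0.4 kg (on a given start 3 or 4 of the 4 tubes are there); the point is the middle of its axis, x runs along the axis (the tube may be turned any way about it). It starts in one of the places of the stock rack
Mind the look-alikes: they are no part of the job. What is shaped like the part that bears tube4_c but blue or pink is not meant. Of the things that look like the part that bears chock_c, take the one that is farthest to the robot's right at the start.

How it is judged:
On the way, in this order (a step that is already met when the one before it is completed fails the run):
1. a tube lies in each of the cradle's two Vs (((distance between tube1_c and low_a below 0.025 m and z of tube1_c in the frame of low_a between -0.008 and 0.008 m and y of tube1_c in the frame of low_a between -0.008 and 0.008 m and angle between the x axis of tube1_c and the x axis of cradle, either way round below 0.07 rad) or (distance between tube2_c and low_a below 0.025 m and z of tube2_c in the frame of low_a between -0.008 and 0.008 m and y of tube2_c in the frame of low_a between -0.008 and 0.008 m and angle between the x axis of tube2_c and the x axis of cradle, either way round below 0.07 rad) or (distance between tube3_c and low_a below 0.025 m and z of tube3_c in the frame of low_a between -0.008 and 0.008 m and y of tube3_c in the frame of low_a between -0.008 and 0.008 m and angle between the x axis of tube3_c and the x axis of cradle, either way round below 0.07 rad) or (distance between tube4_c and low_a below 0.025 m and z of tube4_c in the frame of low_a between -0.008 and 0.008 m and y of tube4_c in the frame of low_a between -0.008 and 0.008 m and angle between the x axis of tube4_c and the x axis of cradle, either way round below 0.07 rad)) and ((distance between tube1_c and low_b below 0.025 m and z of tube1_c in the frame of low_b between -0.008 and 0.008 m and y of tube1_c in the frame of low_b between -0.008 and 0.008 m and angle between the x axis of tube1_c and the x axis of cradle, either way round below 0.07 rad) or (distance between tube2_c and low_b below 0.025 m and z of tube2_c in the frame of low_b between -0.008 and 0.008 m and y of tube2_c in the frame of low_b between -0.008 and 0.008 m and angle between the x axis of tube2_c and the x axis of cradle, either way round below 0.07 rad) or (distance between tube3_c and low_b below 0.025 m and z of tube3_c in the frame of low_b between -0.008 and 0.008 m and y of tube3_c in the frame of low_b between -0.008 and 0.008 m and angle between the x axis of tube3_c and the x axis of cradle, either way round below 0.07 rad) or (distance between tube4_c and low_b below 0.025 m and z of tube4_c in the frame of low_b between -0.008 and 0.008 m and y of tube4_c in the frame of low_b between -0.008 and 0.008 m and angle between the x axis of tube4_c and the x axis of cradle, either way round below 0.07 rad))), for 0.3 s.
2. the chock frame is seated over the two lower tubes (all of step 1 and distance between frame_c and frame_seat below 0.02 m and z of frame_c in the frame of frame_seat between -0.006 and 0.006 m and angle between frame_c's own z axis and vertical below 0.06 rad and angle between the x axis of frame_c and the x axis of cradle, either way round below 0.07 rad), for 0.3 s.
3. all the other tubes lie in the frame's upper Vs (distance between frame_c and frame_seat below 0.02 m and z of frame_c in the frame of frame_seat between -0.006 and 0.006 m and angle between frame_c's own z axis and vertical below 0.06 rad and angle between the x axis of frame_c and the x axis of cradle, either way round below 0.07 rad and ((distance between tube1_c and low_a below 0.025 m and z of tube1_c in the frame of low_a between -0.008 and 0.008 m and y of tube1_c in the frame of low_a between -0.008 and 0.008 m and angle between the x axis of tube1_c and the x axis of cradle, either way round below 0.07 rad) or (distance between tube1_c and low_b below 0.025 m and z of tube1_c in the frame of low_b between -0.008 and 0.008 m and y of tube1_c in the frame of low_b between -0.008 and 0.008 m and angle between the x axis of tube1_c and the x axis of cradle, either way round below 0.07 rad) or (distance between tube1_c and up_a below 0.025 m and z of tube1_c in the frame of up_a between -0.008 and 0.008 m and y of tube1_c in the frame of up_a between -0.008 and 0.008 m and angle between the x axis of tube1_c and the x axis of cradle, either way round below 0.07 rad) or (distance between tube1_c and up_b below 0.025 m and z of tube1_c in the frame of up_b between -0.008 and 0.008 m and y of tube1_c in the frame of up_b between -0.008 and 0.008 m and angle between the x axis of tube1_c and the x axis of cradle, either way round below 0.07 rad)) and ((distance between tube2_c and low_a below 0.025 m and z of tube2_c in the frame of low_a between -0.008 and 0.008 m and y of tube2_c in the frame of low_a between -0.008 and 0.008 m and angle between the x axis of tube2_c and the x axis of cradle, either way round below 0.07 rad) or (distance between tube2_c and low_b below 0.025 m and z of tube2_c in the frame of low_b between -0.008 and 0.008 m and y of tube2_c in the frame of low_b between -0.008 and 0.008 m and angle between the x axis of tube2_c and the x axis of cradle, either way round below 0.07 rad) or (distance between tube2_c and up_a below 0.025 m and z of tube2_c in the frame of up_a between -0.008 and 0.008 m and y of tube2_c in the frame of up_a between -0.008 and 0.008 m and angle between the x axis of tube2_c and the x axis of cradle, either way round below 0.07 rad) or (distance between tube2_c and up_b below 0.025 m and z of tube2_c in the frame of up_b between -0.008 and 0.008 m and y of tube2_c in the frame of up_b between -0.008 and 0.008 m and angle between the x axis of tube2_c and the x axis of cradle, either way round below 0.07 rad)) and ((distance between tube3_c and low_a below 0.025 m and z of tube3_c in the frame of low_a between -0.008 and 0.008 m and y of tube3_c in the frame of low_a between -0.008 and 0.008 m and angle between the x axis of tube3_c and the x axis of cradle, either way round below 0.07 rad) or (distance between tube3_c and low_b below 0.025 m and z of tube3_c in the frame of low_b between -0.008 and 0.008 m and y of tube3_c in the frame of low_b between -0.008 and 0.008 m and angle between the x axis of tube3_c and the x axis of cradle, either way round below 0.07 rad) or (distance between tube3_c and up_a below 0.025 m and z of tube3_c in the frame of up_a between -0.008 and 0.008 m and y of tube3_c in the frame of up_a between -0.008 and 0.008 m and angle between the x axis of tube3_c and the x axis of cradle, either way round below 0.07 rad) or (distance between tube3_c and up_b below 0.025 m and z of tube3_c in the frame of up_b between -0.008 and 0.008 m and y of tube3_c in the frame of up_b between -0.008 and 0.008 m and angle between the x axis of tube3_c and the x axis of cradle, either way round below 0.07 rad)) and ((distance between tube4_c and low_a below 0.025 m and z of tube4_c in the frame of low_a between -0.008 and 0.008 m and y of tube4_c in the frame of low_a between -0.008 and 0.008 m and angle between the x axis of tube4_c and the x axis of cradle, either way round below 0.07 rad) or (distance between tube4_c and low_b below 0.025 m and z of tube4_c in the frame of low_b between -0.008 and 0.008 m and y of tube4_c in the frame of low_b between -0.008 and 0.008 m and angle between the x axis of tube4_c and the x axis of cradle, either way round below 0.07 rad) or (distance between tube4_c and up_a below 0.025 m and z of tube4_c in the frame of up_a between -0.008 and 0.008 m and y of tube4_c in the frame of up_a between -0.008 and 0.008 m and angle between the x axis of tube4_c and the x axis of cradle, either way round below 0.07 rad) or (distance between tube4_c and up_b below 0.025 m and z of tube4_c in the frame of up_b between -0.008 and 0.008 m and y of tube4_c in the frame of up_b between -0.008 and 0.008 m and angle between the x axis of tube4_c and the x axis of cradle, either way round below 0.07 rad))), for 0.3 s.
4. the chock block stands on the frame between the upper tube places (distance between chock_c and chock_seat below 0.02 m and z of chock_c in the frame of chock_seat between -0.006 and 0.006 m and angle between chock_c's own z axis and vertical below 0.08 rad and angle between the x axis of chock_c and the x axis of frame_c, either way round below 0.2 rad), for 0.3 s.
5. the held scanner is aimed squarely and steadily at the label for a second and a half (x of label_c in the frame of scanner_c between 0.125 and 0.235 m and y of label_c in the frame of scanner_c between -0.022 and 0.022 m and z of label_c in the frame of scanner_c between -0.022 and 0.022 m and angle between the x axis of scanner_c and the x axis of label_c, either way round below 0.3 rad and linear speed of scanner below 0.03 m/s and contact force between scanner and the fingers above 0.5 N), for 1.5 s.
At the end, for the whole second after the job is handed in: both lower Vs filled, every tube in a V (within 25 mm along, 8 mm across and in height, 0.07 rad); frame seated on the lower pair within 20 mm, level; chock block on its lands within 20 mm and 0.2 rad of the middle; scanner upright, still, within 50 mm of the middle of its mat (all of step 1 and all of step 3 and all of step 4 and horizontal distance between scanner_c and mat_c below 0.05 m and z of scanner_c in the frame of mat_c between -0.025 and 0.025 m and angle between scanner_c's own z axis and vertical below 0.1 rad and linear speed of scanner below 0.02 m/s); the robot touches nothing.
It fails at once if the spanner is moved more than 30 mm (distance of spanner from where it was at the start of the episode above 0.03 m).
It fails at once if the fuse link is moved more than 30 mm (distance of fuse from where it was at the start of the episode above 0.03 m).
It fails at once if the first thumb nut is moved more than 30 mm (distance of nut1 from where it was at the start of the episode above 0.03 m).
It fails at once if the second thumb nut is moved more than 30 mm (distance of nut2 from where it was at the start of the episode above 0.03 m).
Of tube1, tube2, tube3, tube4 only 3 to 4 are there at a start; the rules pass over those that are not, and their reading is None.
At some moment in a run one of scanner, chock may be knocked a few centimetres aside while the robot is not near it.
Once in a run the grip may slacken for a moment while it holds something.
It also fails if it takes over 208 s, if anything falls off the work surface, if the arm or the gripper's body presses on something with over 40 N, if the wrist force passes 120 N, or if a joint passes its speed limit or range.

## Working session

There is one attempt and no reset: what is moved stays moved. The work goes in short steps, Python scripts to look and compute and a tool call to move; the robot and the scene stay as the last step left them, time stands still between calls to the robot, and variables do not carry over. Pictures are saved under pics/ and viewed, at most 17 in all, crops included, and the job is handed in when it is done.

Besides the shell and the picture viewer there is one more tool, called after ">>>" in YAML: its name, and indented under it one key for each argument. drive_tool: Moves the arm, as the interface text tells. Its arguments: {"type":"object","properties":{"moves":{"type":"array"},"squeeze":{"type":"number"}},"required":["moves"]}

```bash
mkdir -p pics; ls
python3 - <<'E'
from bench import r
import cv2
for n in("scene","top"):
    cv2.imwrite(f"pics/{n}0.png",r.camera(n)[:,:,::-1])
    i=r.camera_info(n);print(n,i)
print(r.read_state())
for n in("scene","top"):
    for q in["cradle","stock","tube1_c","frame_c","chock_c","scanner_c","scanner","label_c","mat_c","spanner","fuse","nut1"]:
        print(n,q,[([round(float(v)) for v in d["at"]],round(float(d["conf"]),2)) for d in r.place_of(n,q)[:6]])
E
```

```text
pics
scene {'mtx': array([[504.34812179,   0.        , 313.0866556 ],
       [  0.        , 504.34812179, 240.96193648],
       [  0.        ,   0.        ,   1.        ]]), 'rvec': array([ 1.06680722,  2.52431668, -0.8989099 ]), 'tvec': array([ 0.37998597, -0.25843453,  1.57528601])}
top {'mtx': array([[526.54301459,   0.        , 314.91049074],
       [  0.        , 526.54301459, 244.21153985],
       [  0.        ,   0.        ,   1.        ]]), 'rvec': array([ 2.0955152 , -2.14819235,  0.19390269]), 'tvec': array([0.01343162, 0.57782272, 1.2486848 ])}
{'time': 0.1, 'joint_positions': array([ 1.19039602,  0.33279092, -0.06467167,  1.46086908,  0.02160305,
        1.34990642, -0.08851341]), 'joint_vel': array([ 0.0011623 , -0.00124768, -0.00051447, -0.00125275,  0.00010217,
        0.00046427, -0.00143296]), 'joint_torque': array([ 1.66413989e-03, -6.24545217e+01,  2.50345271e-02, -3.90720999e+01,
       -6.13000430e-02,  3.64769495e-02,  4.74815408e-05]), 'ee_pos': array([ 0.21873939, -0.58509469,  0.22183891]), 'eef_rot': array([ 9.84041587e-01,  1.77937478e-01, -1.48609285e-04, 
[... 799 characters left out ...]
6], 0.71)]
scene fuse []
scene nut1 [([376, 374], 0.5), ([358, 359], 0.44)]
top cradle [([308, 247], 0.7), ([478, 202], 0.57)]
top stock [([195, 266], 0.74), ([288, 238], 0.58), ([229, 266], 0.43)]
top tube1_c [([229, 264], 0.92), ([288, 239], 0.7)]
top frame_c [([418, 283], 0.81)]
top chock_c [([364, 154], 0.64), ([330, 244], 0.48)]
top scanner_c [([490, 274], 0.85), ([485, 278], 0.69)]
top scanner [([490, 274], 0.85), ([485, 278], 0.69)]
top label_c [([480, 204], 0.78)]
top mat_c [([484, 272], 0.94)]
top spanner [([307, 190], 0.95), ([482, 205], 0.58), ([204, 264], 0.18)]
top fuse [([246, 201], 0.78)]
top nut1 [([188, 213], 0.63), ([212, 212], 0.57), ([484, 275], 0.26), ([479, 203], 0.25)]
```

View pics/top0.png

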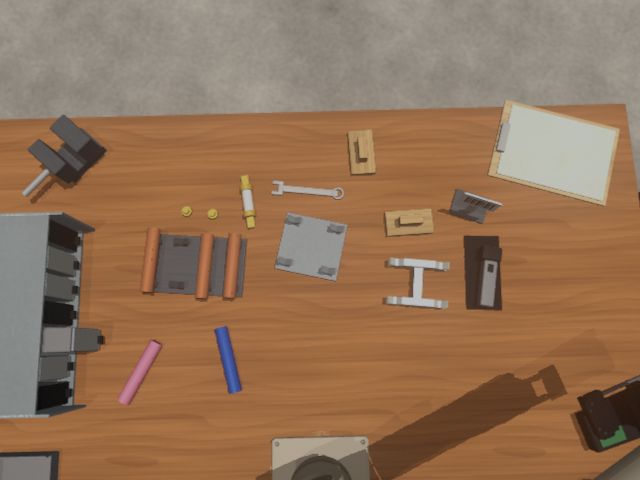

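View pics/scene0.png

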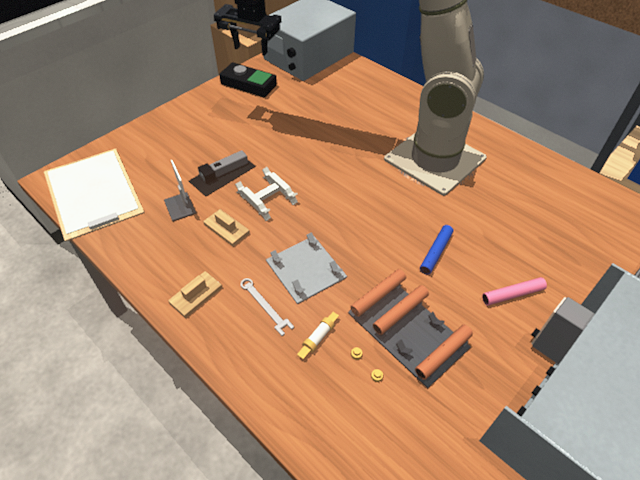

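The picture shows three copper tubes on the stock rack (top view 151,260; 204,266; 232,265). The cradle is at (311,247), the frame at (418,283), and the rightmost chock at (410,222). The scanner lies on its mat at (488,275), with its head up-image, and the label is at (483,200).

```bash
cat > h.py <<'E'
import numpy as np, cv2
from bench import r
from scipy.spatial.transform import Rotation as R
def cam(n):
    i=r.camera_info(n); return i["mtx"],cv2.Rodrigues(i["rvec"])[0],np.array(i["tvec"])
def bp(n,px,z):
    K,Rm,t=cam(n); px=np.atleast_2d(px).astype(float)
    d=(Rm.T@np.linalg.inv(K)@np.c_[px,np.ones(len(px))].T).T; c=-Rm.T@t
    return c+d*((z-c[2])/d[:,2])[:,None]
def pj(n,X):
    i=r.camera_info(n); return cv2.projectPoints(np.atleast_2d(X).astype(float),i["rvec"],i["tvec"],i["mtx"],None)[0][:,0]
def tri(ps):  # {cam:px}
    A=[]
    for n,p in ps.items():
        K,Rm,t=cam(n);P=K@np.c_[Rm,t]; A+=[p[0]*P[2]-P[0],p[1]*P[2]-P[1]]
    v=np.linalg.svd(np.array(A))[2][-1]; return v[:3]/v[3]
def rect(mask,n,z):
    cs,_=cv2.findContours(mask.astype(np.uint8),0,1)
    out=[]
    for c in cs:
        if cv2.contourArea(c)<150: continue
        w=bp(n,c[:,0],z)[:,:2]; (cx,cy),(a,b),an=cv2.minAreaRect((w*1000).astype(np.float32))
        if a<b: a,b,an=b,a,an+90
        out.append((round(cx),round(cy),round(a),round(b),round((an+90)%180-90,1)))
    return out
def step(target_p,target_q):
    s=r.read_state(); Rm=R.from_quat(s["eef_rot"]); 
    return Rm.inv().apply(np.array(target_p)-s["ee_pos"]), (Rm.inv()*R.from_quat(target_q)).as_rotvec()
E
python3 - <<'E'
from h import *
im=cv2.imread("pics/top0.png"); hsv=cv2.cvtColor(im,cv2.COLOR_BGR2HSV); lab=cv2.cvtColor(im,cv2.COLOR_BGR2LAB).astype(int)
for p in[(151,260),(204,266),(232,265),(280,300),(300,250),(418,283),(408,260),(395,222),(412,217),(488,285),(489,258),(470,260),(220,260),(290,222)]:
    print(p,hsv[p[1],p[0]],lab[p[1],p[0]])
print("base",bp("top",[320,470],0))
# grey/low sat components
m=(hsv[:,:,1]<70)&(hsv[:,:,2]>90); box=np.zeros(m.shape,bool)
box[205:285,270:355]=1; print("cradle",rect(m&box,"top",.008))
box[:]=0;box[250:315,380:455]=1;print("frame",rect(m&box,"top",.035))
box[:]=0;box[225:310,460:510]=1
print("dark mat",rect((hsv[:,:,2]<60)&box,"top",.003))
print("scanner",rect((hsv[:,:,2]>60)&(hsv[:,:,1]<60)&box,"top",.032))
dc=np.abs(lab-lab[266,204])[:,:,1:].sum(2)
box[:]=0;box[220:305,135:250]=1;print("tubes",rect((dc<8)&box,"top",.05))
crop=cv2.resize(im[140:320,130:510],None,fx=2.1,fy=2.1,interpolation=cv2.INTER_CUBIC)
cv2.imwrite("pics/c1.png",crop)
E
```

```text
(151, 260) [ 11 150 158] [122 148 157]
(204, 266) [ 11 143 187] [146 149 160]
(232, 265) [ 11 143 187] [146 149 160]
(280, 300) [ 13 148 159] [127 144 158]
(300, 250) [ 45   3 150] [158 127 129]
(418, 283) [ 90   1 190] [196 128 128]
(408, 260) [105   5 193] [197 128 127]
(395, 222) [ 16 120 127] [112 135 150]
(412, 217) [ 17 111 181] [162 134 157]
(488, 285) [ 10  22 142] [144 130 131]
(489, 258) [10 80 70] [ 63 133 135]
(470, 260) [11 93 66] [ 58 133 137]
(220, 260) [  7  23 100] [102 130 130]
(290, 222) [10 23 98] [101 130 131]
base [[0.03991169 0.00032315 0.        ]]
cradle [(583, 10, 160, 150, 76.7)]
frame [(480, -252, 152, 118, 83.8)]
dark mat []
scanner [(474, -428, 115, 35, -10.4)]
tubes [(458, 302, 279, 39, 88.6), (552, 307, 288, 193, 88.5)]
```

View pics/c1.png

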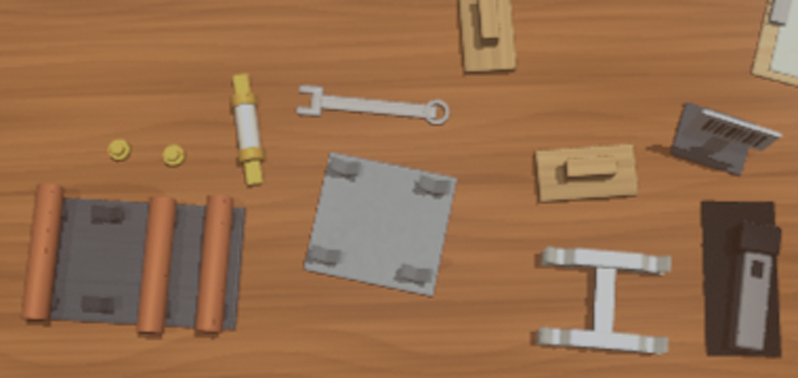

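Run:
```python
from h import *
f=lambda L:np.array(L)/2.1+[130,140]-0.25
def ln(name,a,b,z):
    w=bp("top",f([a,b]),z)*1000; d=w[1]-w[0]; print(name,w.mean(0).round(),"len",round(np.hypot(*d[:2])),"ang",round(np.degrees(np.arctan2(d[1],d[0])),1))
ln("t1",(37,320),(50,184),45+0 and .045);ln("t2",(151,333),(163,196),.045);ln("t3",(208,331),(220,195),.045)
w=bp("top",f([(330,153),(456,178),(434,296),(304,270)]),.008)*1000; print("cradle",w.mean(0).round(1));
for i in range(4):
    d=w[(i+1)%4]-w[i];print(np.hypot(*d[:2]).round(),np.degrees(np.arctan2(d[1],d[0])).round(1))
# V tops
w=bp("top",f([(345,163),(433,182),(323,252),(413,270)]),.03)*1000; print("Vs",w.mean(0).round(1),[np.degrees(np.arctan2(*(w[a]-w[b])[1::-1])).round(1) for a,b in((0,1),(2,3),(0,2),(1,3))])
ln("spine",(604,330),(605,268),.028); ln("barTop",(542,256),(668,264),.039);ln("barBot",(537,336),(665,344),.039)
ln("chock long L",(636,193),(539,200),.016);ln("chock long far",(634,146),(536,152),.016)
ln("scan",(752,348),(762,222),.032); ln("mat L",(705,353),(701,202),.003);ln("mat R",(779,355),(773,203),.003)
ln("label top",(779,136),(702,113),.1375)
ln("spanner",(300,100),(448,112),0);ln("fuse",(241,75),(255,185),.02)
ln("nuts",(118,150),(173,155),.01)
```

```text
t1 [552. 408.  45.] len 163 ang -3.5
t2 [533. 274.  45.] len 163 ang -4.1
t3 [534. 206.  45.] len 162 ang -4.7
cradle [581.6   8.9   8. ]
158.0 -103.0
148.0 167.7
160.0 77.2
149.0 -13.0
Vs [586.4  11.4  30. ] [np.float64(76.0), np.float64(77.1), np.float64(-14.5), np.float64(-14.3)]
spine [ 481. -254.   28.] len 74 ang -4.4
barTop [ 525. -255.   39.] len 149 ang -95.1
barBot [ 431. -245.   39.] len 149 ang -95.0
chock long L [ 607. -243.   16.] len 118 ang 92.7
chock long far [ 667. -243.   16.] len 121 ang 92.1
scan [ 493. -434.   32.] len 151 ang -9.4
mat L [ 507. -379.    3.] len 184 ang -2.9
mat R [ 503. -467.    3.] len 185 ang -2.9
label top [ 660. -396.  137.] len 88 ang 71.0
spanner [733.  14.   0.] len 186 ang -96.3
fuse [701. 170.  20.] len 141 ang -173.0
nuts [678. 297.  10.] len 69 ang -96.8
```

Everything agrees with the sizes given (tube 160 mm, plate 150×160 mm, chock 120 mm, label 90 mm). First I'll go over to the tube nearest the cradle.

>>> drive_tool:
  moves:
    - [[0.028,-0.032,0.005,0,0,0,0.6],[0.028,-0.032,0.005,0,0,0,0.6],[0.028,-0.032,0.005,0,0,0,0.6],[0.028,-0.032,0.005,0,0,0,0.6],[0.028,-0.032,0.005,0,0,0,0.6],[0.028,-0.032,0.005,0,0,0,0.6],[0.028,-0.032,0.005,0,0,0,0.6],[0.028,-0.032,0.005,0,0,0,0.6],[0.028,-0.032,0.005,0,0,0,0.6],[0.028,-0.032,0.005,0,0,0,0.6]]
  squeeze: 40

```text
time: 2.3
ee_pos: [0.3695, -0.1861, 0.1727]
eef_rot: [0.984, 0.178, 0.0, 0.0]
ft_force: [0.9, -0.7, 0.2]
width: 0.052
grip_force: 0.0
```

>>> drive_tool:
  moves:
    - [[0.028,-0.032,0.005,0,0,0,0.6],[0.028,-0.032,0.005,0,0,0,0.6],[0.028,-0.032,0.005,0,0,0,0.6],[0.028,-0.032,0.005,0,0,0,0.6],[0.028,-0.032,0.005,0,0,0,0.6],[0.028,-0.032,0.005,0,0,0,0.6],[0.028,-0.032,0.005,0,0,0,0.6],[0.028,-0.032,0.005,0,0,0,0.6],[0.028,-0.032,0.005,0,0,0,0.6],[0.028,-0.032,0.005,0,0,0,0.6]]

```text
time: 3.3
ee_pos: [0.52, 0.2116, 0.1223]
eef_rot: [0.984, 0.177, 0.0, 0.0]
ft_force: [0.7, -0.7, 1.1]
width: 0.0523
grip_force: 0.0
```

>>> drive_tool:
  moves:
    - [[0,0,0,0,0,-0.14,0.6],[0,0,0,0,0,-0.14,0.6],[0,0,0,0,0,-0.14,0.6],[0,0,0,0,0,-0.14,0.6],[0,0,0,0,0,-0.14,0.6],[0,0,0,0,0,-0.14,0.6],[0,0,0,0,0,-0.14,0.6],[0,0,0,0,0,-0.14,0.6],[0,0,0,0,0,-0.14,0.6],[0,0,0,0,0,-0.14,0.6]]

```text
time: 4.3
ee_pos: [0.5195, 0.21, 0.1226]
eef_rot: [0.636, 0.772, 0.0, 0.0]
ft_force: [0.8, -0.6, -0.9]
width: 0.0525
grip_force: 0.0
```

>>> drive_tool:
  moves:
    - [[0,0,0,0,0,-0.14,0.6],[0,0,0,0,0,-0.14,0.6],[0,0,0,0,0,-0.14,0.6],[0,0,0,0,0,-0.14,0.6],[0,0,0,0,0,-0.14,0.6],[0,0,0,0,0,-0.14,0.6],[0,0,0,0,0,-0.14,0.6],[0,0,0,0,0,-0.14,0.6],[0,0,0,0,0,-0.14,0.6],[0,0,0,0,0,0,0.6]]

```text
time: 5.3
ee_pos: [0.5194, 0.2099, 0.1223]
eef_rot: [0.061, 0.998, 0.0, -0.0]
ft_force: [0.4, 0.7, 0.2]
width: 0.0521
grip_force: 0.0
```

>>> drive_tool:
  moves:
    - [[-0.015,-0.003,0,0,0,-0.049,0.6],[0,0,0.03,0,0,0,0.6],[0,0,0.03,0,0,0,0.6],[0,0,0.025,0,0,0,0.6],[0,0,0.01,0,0,0,0.6],[0,0,0,0,0,0,0.6],[0,0,0,0,0,0,0.2],[0,0,0,0,0,0,0.2],[0,0,0,0,0,0,0.2],[0,0,0,0,0,0,0.2]]

```text
time: 6.3
ee_pos: [0.5344, 0.2064, 0.0285]
eef_rot: [0.037, 0.999, 0.001, 0.001]
ft_force: [0.9, 4.0, 1.8]
width: 0.0305
grip_force: 40.0
```

>>> drive_tool:
  moves:
    - [[0,0,-0.02,0,0,0,0.2],[0,0,-0.03,0,0,0,0.2],[0,0,-0.04,0,0,0,0.2],[-0.008,-0.035,0,0,0,0,0.2],[-0.008,-0.035,0,0,0,0,0.2],[-0.008,-0.035,0,0,0,0,0.2],[-0.008,-0.035,0,0,0,0,0.2],[-0.008,-0.035,0,0,0,0,0.2],[-0.008,-0.035,0,0,0,0,0.2],[-0.006,-0.035,0,0,0,0,0.2]]

```text
time: 7.3
ee_pos: [0.5692, -0.0449, 0.1185]
eef_rot: [0.038, 0.999, -0.0, -0.0]
ft_force: [1.2, -0.0, -4.3]
width: 0.0309
grip_force: 40.0
```

>>> drive_tool:
  moves:
    - [[0,0,0,0,0,0.08,0.2],[0,0,0,0,0,0.08,0.2],[0,0,0,0,0,0,0.2]]

```text
time: 7.6
ee_pos: [0.5691, -0.0434, 0.1184]
eef_rot: [0.118, 0.993, -0.0, 0.0]
ft_force: [0.0, 0.2, -4.0]
width: 0.0311
grip_force: 40.0
```

```bash
cat >> h.py <<'E'
def go(x,y,z,th):
    s=r.read_state(); q=s["eef_rot"]; t=2*np.arctan2(q[1],q[0]); dx,dy,dz=np.array([x,y,z])/1000-s["ee_pos"]
    d=(np.radians(th)-t+np.pi)%(2*np.pi)-np.pi
    print("theta %.1f go tx %.4f ty %.4f tz %.4f az %.3f"%(np.degrees(t),dx*np.cos(t)+dy*np.sin(t),dx*np.sin(t)-dy*np.cos(t),-dz,-d),"t",s["time"],"w",s["width"].__round__(4))
E
python3 - <<'E'
from h import *
go(570,-43.5,28.5,166.6)
K={}
for n in("scene","top"): cv2.imwrite(f"pics/{n}1.png",r.camera(n)[:,:,::-1])
a=cv2.imread("pics/scene1.png")[180:320,220:360];b=cv2.imread("pics/top1.png")[190:310,250:370]
cv2.imwrite("pics/c2.png",np.hstack([cv2.resize(a,(400,400)),cv2.resize(b,(400,400))]))
E
```

```text
theta 166.4 go tx -0.0009 ty 0.0001 tz 0.0899 az -0.003 t 7.6 w 0.0311
```

View pics/c2.png

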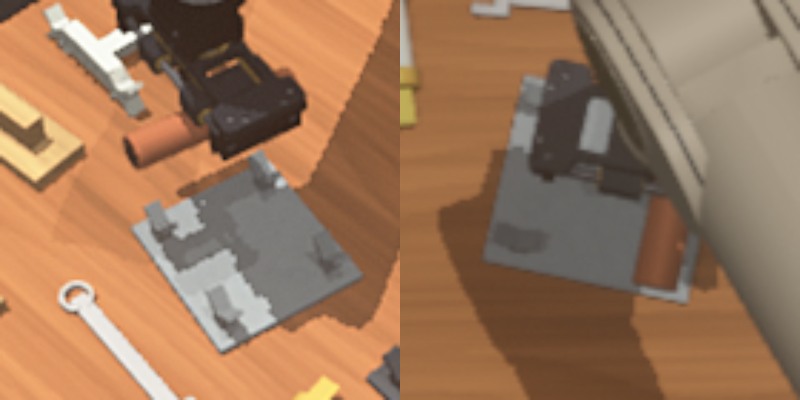

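The picture shows the tube held above the -y Vs and lined up with them. Next I lower it and release.

>>> drive_tool:
  moves:
    - [[0,0,0.03,0,0,0,0.2],[0,0,0.03,0,0,0,0.2],[0,0,0.015,0,0,0,0.2],[0,0,0.008,0,0,0,0.2],[0,0,0.006,0,0,0,0.2],[0,0,0,0,0,0,0.2]]

```text
time: 8.3
ee_pos: [0.5698, -0.0434, 0.0294]
eef_rot: [0.117, 0.993, -0.0, 0.0]
ft_force: [-2.1, -1.2, -1.7]
width: 0.0315
grip_force: 40.0
```

>>> drive_tool:
  moves:
    - [[0,0,0,0,0,0,0.6],[0,0,0,0,0,0,0.6],[0,0,0,0,0,0,0.6],[0,0,-0.02,0,0,0,0.6],[0,0,-0.03,0,0,0,0.6],[0,0,-0.04,0,0,0,0.6],[0,0,0,0,0,-0.08,0.6],[0,0,0,0,0,-0.08,0.6]]

```text
time: 9.1
ee_pos: [0.5704, -0.0428, 0.1216]
eef_rot: [0.036, 0.999, -0.0, 0.002]
ft_force: [-0.2, -0.6, 0.9]
width: 0.0522
grip_force: 0.0
```

Run:
```python
from h import *
go(533,274,28.5,175.8)
```

```text
theta 175.9 go tx 0.0599 ty 0.3133 tz 0.0931 az 0.002 t 9.1 w 0.0522
```

>>> drive_tool:
  moves:
    - [[0.007,0.035,0,0,0,0,0.6],[0.007,0.035,0,0,0,0,0.6],[0.007,0.035,0,0,0,0,0.6],[0.007,0.035,0,0,0,0,0.6],[0.007,0.035,0,0,0,0,0.6],[0.007,0.035,0,0,0,0,0.6],[0.007,0.035,0,0,0,0,0.6],[0.007,0.035,0,0,0,0,0.6],[0.004,0.033,0,0,0,0,0.6],[0,0,0,0,0,0,0.6]]

```text
time: 10.1
ee_pos: [0.5308, 0.2796, 0.1209]
eef_rot: [0.034, 0.999, 0.002, 0.0]
ft_force: [-0.8, 0.6, 0.2]
width: 0.0524
grip_force: 0.0
```

>>> drive_tool:
  moves:
    - [[0,0,0.03,0,0,0,0.6],[0,0,0.03,0,0,0,0.6],[0,0,0.025,0,0,0,0.6],[0,0,0.008,0,0,0,0.6],[0,0,0,0,0,0,0.6],[0,0,0,0,0,0,0.2],[0,0,0,0,0,0,0.2],[0,0,0,0,0,0,0.2],[0,0,0,0,0,0,0.2]]

```text
time: 11.0
ee_pos: [0.5334, 0.2747, 0.0266]
eef_rot: [0.037, 0.999, 0.001, 0.001]
ft_force: [1.6, 3.1, 2.6]
width: 0.0312
grip_force: 40.0
```

>>> drive_tool:
  moves:
    - [[0,0,-0.02,0,0,0,0.2],[0,0,-0.03,0,0,0,0.2],[0,0,-0.04,0,0,0,0.2],[0,0,0,0,0,0.08,0.2],[0,0,0,0,0,0.08,0.2],[0,0,0,0,0,0,0.2]]

```text
time: 11.6
ee_pos: [0.5329, 0.2734, 0.1166]
eef_rot: [0.118, 0.993, -0.0, 0.0]
ft_force: [-0.3, 0.5, -3.4]
width: 0.031
grip_force: 40.0
```

Run:
```python
from h import *
go(596,63.5,28.5,166.6)
im=r.camera("top")[:,:,::-1]; cv2.imwrite("pics/top2.png",im)
cv2.imwrite("pics/c3.png",cv2.resize(im[190:320,230:370],None,fx=4,fy=4,interpolation=cv2.INTER_CUBIC))
```

```text
theta 166.5 go tx -0.1104 ty -0.1893 tz 0.0881 az -0.002 t 11.6 w 0.031
```

View pics/c3.png

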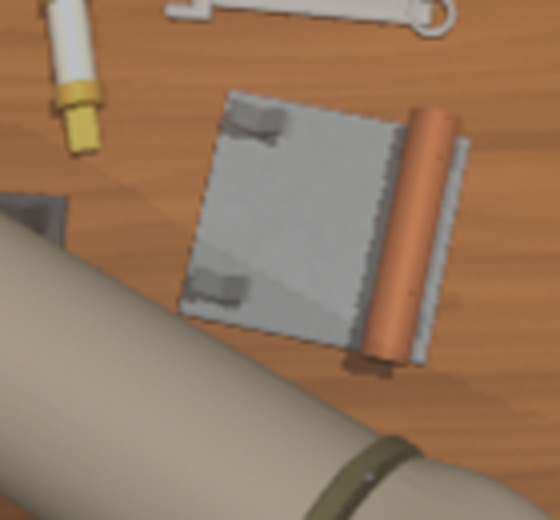

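The first tube lies in the -y V, parallel to the plate edge. Next is the second one.

>>> drive_tool:
  moves:
    - [[-0.018,-0.031,0,0,0,0,0.2],[-0.019,-0.032,0,0,0,0,0.2],[-0.018,-0.031,0,0,0,0,0.2],[-0.019,-0.032,0,0,0,0,0.2],[-0.018,-0.032,0,0,0,0,0.2],[-0.018,-0.031,0,0,0,0,0.2],[0,0,0,0,0,0,0.2],[0,0,0,0,0,0,0.2]]

```text
time: 12.45
ee_pos: [0.5959, 0.0631, 0.1154]
eef_rot: [0.117, 0.993, 0.0, -0.0]
ft_force: [-0.4, 1.0, -3.9]
width: 0.0311
grip_force: 40.0
```

Run:
```python
from h import *
go(596,63.5,27,166.6)
f=lambda L:np.array(L)/4+[230,190]-.3
w=bp("top",f([(437,108),(384,362)]),.045)*1000;d=w[0]-w[1];print(w.mean(0),np.hypot(*d[:2]),np.degrees(np.arctan2(d[1],d[0])))
```

```text
theta 166.5 go tx -0.0000 ty 0.0004 tz 0.0884 az -0.001 t 12.45 w 0.0311
[568.74181366 -44.15023964  45.        ] 163.98893785903053 -13.331048696915355
```

>>> drive_tool:
  moves:
    - [[0,0,0.03,0,0,0,0.2],[0,0,0.03,0,0,0,0.2],[0,0,0.015,0,0,0,0.2],[0,0,0.008,0,0,0,0.2],[0,0,0.005,0,0,0,0.2],[0,0,0,0,0,0,0.2]]

```text
time: 13.05
ee_pos: [0.5963, 0.0645, 0.0283]
eef_rot: [0.117, 0.993, -0.0, 0.0]
ft_force: [-0.2, -0.7, -3.1]
width: 0.0309
grip_force: 40.0
```

>>> drive_tool:
  moves:
    - [[0,0,0,0,0,0,0.6],[0,0,0,0,0,0,0.6],[0,0,0,0,0,0,0.6],[0,0,-0.02,0,0,0,0.6],[0,0,-0.03,0,0,0,0.6],[0,0,-0.04,0,0,0,0.6],[0,0,0,0,0,-0.07,0.45],[0,0,0,0,0,-0.078,0.45],[0,0,0,0,0,0,0.45]]

```text
time: 13.95
ee_pos: [0.5963, 0.0644, 0.1192]
eef_rot: [0.043, 0.999, 0.0, 0.001]
ft_force: [-0.1, 0.2, -0.2]
width: 0.0405
grip_force: 0.0
```

Run:
```python
from h import *
go(479,-250,5,175)
```

```text
theta 175.1 go tx 0.0901 ty -0.3233 tz 0.1142 az 0.002 t 13.95 w 0.0405
```

>>> drive_tool:
  moves:
    - [[0.009,-0.032,0,0,0,0,0.45],[0.009,-0.032,0,0,0,0,0.45],[0.009,-0.032,0,0,0,0,0.45],[0.009,-0.032,0,0,0,0,0.45],[0.009,-0.032,0,0,0,0,0.45],[0.009,-0.032,0,0,0,0,0.45],[0.009,-0.032,0,0,0,0,0.45],[0.009,-0.032,0,0,0,0,0.45],[0.009,-0.034,0,0,0,0,0.45],[0.009,-0.033,0,0,0,0,0.45]]

```text
time: 14.95
ee_pos: [0.4778, -0.2511, 0.1184]
eef_rot: [0.045, 0.999, -0.0, 0.0]
ft_force: [0.7, -0.1, 0.1]
width: 0.0393
grip_force: 0.0
```

>>> drive_tool:
  moves:
    - [[0,0,0.02,0,0,0,0.45],[0,0,0.02,0,0,0,0.45],[0,0,0,0,0,0,0.45]]

```text
time: 15.25
ee_pos: [0.477, -0.2496, 0.0763]
eef_rot: [0.045, 0.999, 0.001, -0.001]
ft_force: [-0.1, -0.2, 0.2]
width: 0.039
grip_force: 0.0
```

Run:
```python
from h import *
go(479,-250,5,175)
im=r.camera("top")[:,:,::-1]; cv2.imwrite("pics/top3.png",im)
a=cv2.resize(im[190:320,240:370],(400,400),interpolation=cv2.INTER_CUBIC)
b=cv2.resize(r.camera("scene")[130:260,200:330,::-1],(400,400),interpolation=cv2.INTER_CUBIC)
cv2.imwrite("pics/c4.png",np.hstack([a,b]))
```

```text
theta 174.9 go tx -0.0020 ty -0.0002 tz 0.0713 az -0.002 t 15.25 w 0.039
```

View pics/c4.png

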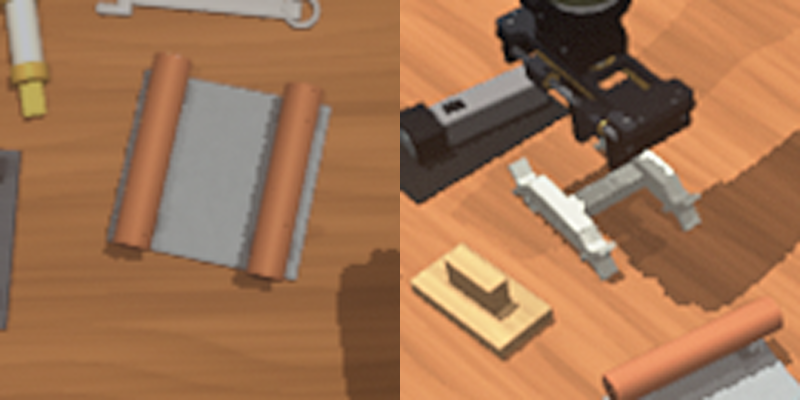

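Both tubes lie in the lower Vs, and the gripper is over the frame's spine. I descend and grip it.

>>> drive_tool:
  moves:
    - [[-0.002,0,0.02,0,0,0,0.45],[0,0,0.02,0,0,0,0.45],[0,0,0.018,0,0,0,0.45],[0,0,0.01,0,0,0,0.45],[0,0,0,0,0,0,0.45],[0,0,0,0,0,0,0.05],[0,0,0,0,0,0,0.05],[0,0,0,0,0,0,0.05],[0,0,0,0,0,0,0.05],[0,0,0,0,0,0,0.05]]

```text
time: 16.35
ee_pos: [0.4806, -0.2506, 0.0101]
eef_rot: [0.044, 0.999, -0.0, 0.0]
ft_force: [-0.3, -1.7, 4.1]
width: 0.0216
grip_force: 39.9
```

>>> drive_tool:
  moves:
    - [[0,0,-0.02,0,0,0,0.05],[0,0,-0.03,0,0,0,0.05],[0,0,-0.04,0,0,0,0.05],[0,0,-0.04,0,0,0,0.05],[0,0,0,0,0,0.075,0.05],[0,0,0,0,0,0.075,0.05],[0,0,0,0,0,0,0.05]]

```text
time: 17.05
ee_pos: [0.4801, -0.2495, 0.1406]
eef_rot: [0.118, 0.993, -0.0, 0.0]
ft_force: [0.1, -0.1, -4.1]
width: 0.0221
grip_force: 39.9
```

Run:
```python
from h import *
go(583,10,57,166.6)
f=lambda L:np.array(L)/(400/130)+[240,190]-.3
for L in([(172,55),(131,248)],[(302,83),(268,276)]):
    w=bp("top",f(L),.045)*1000;d=w[0]-w[1];print(w.mean(0),np.hypot(*d[:2]),np.degrees(np.arctan2(d[1],d[0])))
```

```text
theta 166.4 go tx -0.0390 ty 0.2764 tz 0.0836 az -0.004 t 17.05 w 0.0221
[595.59770535  63.40520564  45.        ] 162.7869213658885 -12.663749976417083
[569.76412165 -44.14881154  45.        ] 161.06675078189883 -11.564305651583107
```

>>> drive_tool:
  moves:
    - [[-0.005,0.034,0,0,0,0,0.05],[-0.005,0.034,0,0,0,0,0.05],[-0.005,0.034,0,0,0,0,0.05],[-0.005,0.035,0,0,0,0,0.05],[-0.005,0.035,0,0,0,0,0.05],[-0.005,0.035,0,0,0,0,0.05],[-0.005,0.035,0,0,0,0,0.05],[-0.004,0.034,0,0,0,-0.004,0.05],[0,0,0,0,0,0,0.05],[0,0,0,0,0,0,0.05]]

```text
time: 18.05
ee_pos: [0.5826, 0.0107, 0.1397]
eef_rot: [0.114, 0.994, 0.0, -0.0]
ft_force: [-0.4, -0.2, -3.6]
width: 0.0216
grip_force: 39.9
```

Run:
```python
from h import *
go(582.7,9.7,61.5,166.6)
im=r.camera("top")[:,:,::-1]; cv2.imwrite("pics/top4.png",im)
a=cv2.resize(im[190:320,240:370],(400,400),interpolation=cv2.INTER_CUBIC)
b=cv2.resize(r.camera("scene")[170:300,240:370,::-1],(400,400),interpolation=cv2.INTER_CUBIC)
cv2.imwrite("pics/c5.png",np.hstack([a,b]))
```

```text
theta 166.9 go tx -0.0003 ty -0.0009 tz 0.0782 az 0.006 t 18.05 w 0.0216
```

View pics/c5.png

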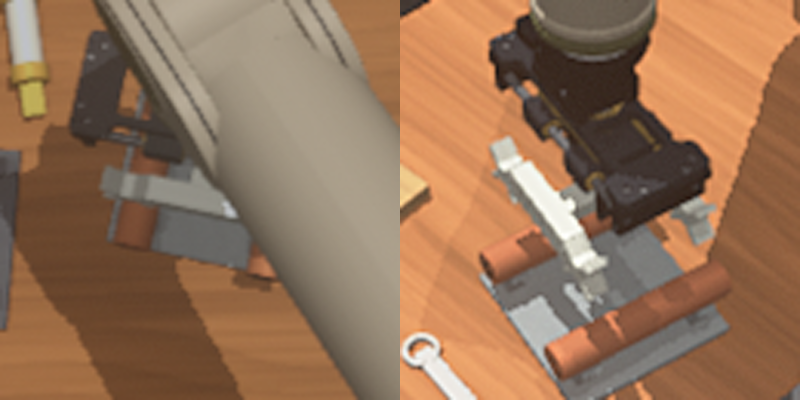

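The frame is held level over the pair and lined up with it, so I lower it onto the tubes.

>>> drive_tool:
  moves:
    - [[0,-0.001,0.03,0,0,0.006,0.05],[0,0,0.02,0,0,0,0.05],[0,0,0.015,0,0,0,0.05],[0,0,0.008,0,0,0,0.05],[0,0,0.004,0,0,0,0.05],[0,0,0,0,0,0,0.05],[0,0,0,0,0,0,0.05]]

```text
time: 18.85
ee_pos: [0.5832, 0.0085, 0.0633]
eef_rot: [0.119, 0.993, 0.0, 0.001]
ft_force: [1.5, 2.3, -2.6]
width: 0.0216
grip_force: 39.9
```

>>> drive_tool:
  moves:
    - [[0,0,0.0015,0,0,0,0.05],[0,0,0,0,0,0,0.05],[0,0,0,0,0,0,0.4],[0,0,0,0,0,0,0.4],[0,0,0,0,0,0,0.4],[0,0,-0.01,0,0,0,0.4],[0,0,-0.02,0,0,0,0.4],[0,0,-0.03,0,0,0,0.4],[0,0,-0.03,0,0,0,0.6],[0,0,0,0,0,0,0.6]]

```text
time: 19.85
ee_pos: [0.5847, 0.0092, 0.1566]
eef_rot: [0.119, 0.993, 0.001, 0.003]
ft_force: [0.8, -0.6, -0.8]
width: 0.0439
grip_force: 0.0
```

>>> drive_tool:
  moves:
    - [[0,0,0,0,0,-0.08,0.6],[0,0,0,0,0,-0.08,0.6],[0,0,0,0,0,0,0.6]]

```text
time: 20.15
ee_pos: [0.5828, 0.0082, 0.1518]
eef_rot: [0.039, 0.999, 0.0, 0.0]
ft_force: [0.6, -0.0, 0.9]
width: 0.0518
grip_force: 0.0
```

Run:
```python
from h import *
go(552,408,27.5,175.8)
```

```text
theta 175.6 go tx 0.0616 ty 0.3962 tz 0.1243 az -0.004 t 20.15 w 0.0518
```

>>> drive_tool:
  moves:
    - [[0.006,0.039,0,0,0,0,0.6],[0.006,0.04,0,0,0,0,0.6],[0.006,0.04,0,0,0,0,0.6],[0.006,0.04,0,0,0,0,0.6],[0.006,0.04,0,0,0,0,0.6],[0.006,0.04,0,0,0,0,0.6],[0.006,0.04,0,0,0,0,0.6],[0.006,0.039,0,0,0,0,0.6],[0.007,0.039,0,0,0,0,0.6],[0.007,0.039,0,0,0,-0.004,0.6]]

```text
time: 21.15
ee_pos: [0.5518, 0.4094, 0.1516]
eef_rot: [0.039, 0.999, 0.0, 0.0]
ft_force: [1.0, -0.4, 0.1]
width: 0.0521
grip_force: 0.0
```

>>> drive_tool:
  moves:
    - [[0,0,0.03,0,0,0,0.6],[0,0,0.02,0,0,0,0.6],[0,0,0,0,0,0,0.6]]

```text
time: 21.45
ee_pos: [0.5517, 0.4055, 0.0978]
eef_rot: [0.039, 0.999, -0.002, -0.002]
ft_force: [0.1, -0.4, 0.1]
width: 0.0523
grip_force: 0.0
```

Run:
```python
from h import *
go(552,408,27.5,175.8)
im=r.camera("top")[:,:,::-1]; cv2.imwrite("pics/top5.png",im)
a=cv2.resize(im[190:320,240:370],(400,400),interpolation=cv2.INTER_CUBIC)
b=cv2.resize(r.camera("scene")[180:310,240:370,::-1],(400,400),interpolation=cv2.INTER_CUBIC)
cv2.imwrite("pics/c6.png",np.hstack([a,b]))
```

```text
theta 175.6 go tx -0.0001 ty 0.0025 tz 0.0703 az -0.004 t 21.45 w 0.0523
```

View pics/c6.png

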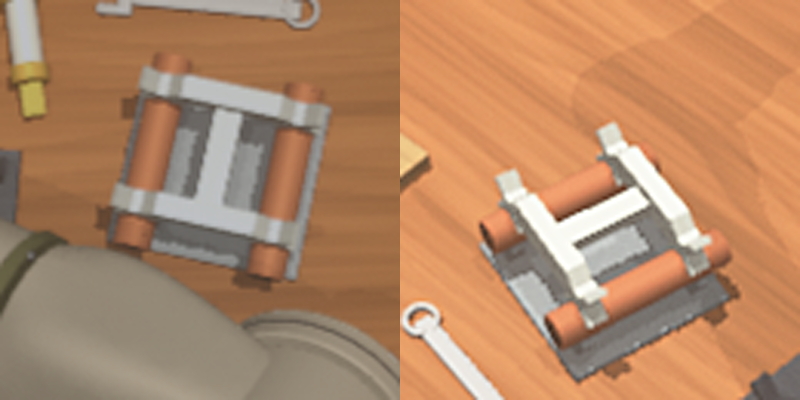

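The frame is seated squarely on both tubes. I grip the last tube.

>>> drive_tool:
  moves:
    - [[0,0.002,0.03,0,0,0,0.6],[0,0,0.025,0,0,0,0.6],[0,0,0.012,0,0,0,0.6],[0,0,0.003,0,0,0,0.6],[0,0,0,0,0,0,0.6],[0,0,0,0,0,0,0.2],[0,0,0,0,0,0,0.2],[0,0,0,0,0,0,0.2],[0,0,0,0,0,0,0.2]]

```text
time: 22.45
ee_pos: [0.5524, 0.4097, 0.0316]
eef_rot: [0.038, 0.999, -0.0, 0.0]
ft_force: [-1.0, -2.2, 2.3]
width: 0.0308
grip_force: 40.0
```

>>> drive_tool:
  moves:
    - [[0,0,-0.02,0,0,0,0.2],[0,0,-0.03,0,0,0,0.2],[0,0,-0.04,0,0,0,0.2],[0,0,-0.04,0,0,0,0.2],[0,0,0,0,0,0.08,0.2],[0,0,0,0,0,0.08,0.2],[0,0,0,0,0,0,0.2]]

```text
time: 23.15
ee_pos: [0.552, 0.41, 0.1622]
eef_rot: [0.118, 0.993, 0.0, 0.0]
ft_force: [0.8, -1.3, -4.0]
width: 0.0309
grip_force: 40.0
```

Run:
```python
from h import *
go(596,63.5,81,166.6)
```

```text
theta 166.5 go tx -0.1237 ty -0.3266 tz 0.0812 az -0.002 t 23.15 w 0.0309
```

>>> drive_tool:
  moves:
    - [[-0.012,-0.032,0,0,0,0,0.2],[-0.012,-0.033,0,0,0,0,0.2],[-0.012,-0.033,0,0,0,0,0.2],[-0.012,-0.033,0,0,0,0,0.2],[-0.012,-0.033,0,0,0,0,0.2],[-0.013,-0.033,0,0,0,0,0.2],[-0.013,-0.033,0,0,0,0,0.2],[-0.013,-0.033,0,0,0,0,0.2],[-0.012,-0.032,0,0,0,0,0.2],[-0.012,-0.032,0,0,0,0,0.2]]

```text
time: 24.15
ee_pos: [0.5955, 0.0618, 0.1614]
eef_rot: [0.116, 0.993, -0.0, -0.0]
ft_force: [0.4, -0.1, -3.7]
width: 0.0312
grip_force: 40.0
```

>>> drive_tool:
  moves:
    - [[0,0,0.02,0,0,0,0.2],[0,0,0.02,0,0,0,0.2],[0,0,0,0,0,0,0.2]]

```text
time: 24.45
ee_pos: [0.5942, 0.0623, 0.119]
eef_rot: [0.116, 0.993, -0.001, -0.002]
ft_force: [-0.3, -0.7, -3.2]
width: 0.0309
grip_force: 40.0
```

Run:
```python
from h import *
go(596,63.5,84.5,166.6)
```

```text
theta 166.7 go tx -0.0014 ty 0.0015 tz 0.0345 az 0.001 t 24.45 w 0.0309
```

>>> drive_tool:
  moves:
    - [[-0.001,0.001,0.015,0,0,0,0.2],[0,0,0.01,0,0,0,0.2],[0,0,0.005,0,0,0,0.2],[0,0,0.003,0,0,0,0.2],[0,0,0,0,0,0,0.2],[0,0,0,0,0,0,0.2]]

```text
time: 25.05
ee_pos: [0.5972, 0.0641, 0.0884]
eef_rot: [0.117, 0.993, 0.0, 0.0]
ft_force: [-0.2, -0.8, -4.6]
width: 0.0312
grip_force: 40.0
```

>>> drive_tool:
  moves:
    - [[0,0,0.002,0,0,0,0.2],[0,0,0.0015,0,0,0,0.2],[0,0,0,0,0,0,0.2],[0,0,0,0,0,0,0.2]]

```text
time: 25.45
ee_pos: [0.5973, 0.0636, 0.0851]
eef_rot: [0.117, 0.993, -0.0, 0.0]
ft_force: [-1.2, -2.5, 3.8]
width: 0.0311
grip_force: 40.0
```

>>> drive_tool:
  moves:
    - [[0,0,0,0,0,0,0.55],[0,0,0,0,0,0,0.55],[0,0,0,0,0,0,0.55],[0,0,-0.01,0,0,0,0.55],[0,0,-0.03,0,0,0,0.55],[0,0,-0.04,0,0,0,0.55],[0,0,-0.02,0,0,0,0.55],[0,0,0,0,0,0,0.55]]

```text
time: 26.25
ee_pos: [0.5983, 0.0651, 0.1884]
eef_rot: [0.117, 0.993, 0.001, 0.002]
ft_force: [0.4, -0.0, 0.8]
width: 0.0478
grip_force: 0.0
```

>>> drive_tool:
  moves:
    - [[0,0,0,0,0,0.13,0.55],[0,0,0,0,0,0.13,0.55],[0,0,0,0,0,0.13,0.55],[0,0,0,0,0,0.13,0.55],[0,0,0,0,0,0.13,0.55],[0,0,0,0,0,0.13,0.55],[0,0,0,0,0,0.13,0.55],[0,0,0,0,0,0.13,0.55],[0,0,0,0,0,0.13,0.55],[0,0,0,0,0,0.13,0.55]]

```text
time: 27.25
ee_pos: [0.5966, 0.0641, 0.1842]
eef_rot: [0.696, 0.718, -0.0, -0.0]
ft_force: [-1.4, 0.0, 0.9]
width: 0.0478
grip_force: 0.0
```

Run:
```python
from h import *
go(637,-243,21,92.4)
```

```text
theta 91.8 go tx -0.3082 ty 0.0309 tz 0.1632 az -0.011 t 27.25 w 0.0478
```

>>> drive_tool:
  moves:
    - [[-0.031,0.003,0,0,0,-0.011,0.55],[-0.031,0.003,0,0,0,0,0.55],[-0.031,0.003,0,0,0,0,0.55],[-0.031,0.003,0,0,0,0,0.55],[-0.031,0.003,0,0,0,0,0.55],[-0.031,0.003,0,0,0,0,0.55],[-0.031,0.003,0,0,0,0,0.55],[-0.031,0.003,0,0,0,0,0.55],[-0.03,0.003,0,0,0,0,0.55],[-0.03,0.003,0,0,0,0,0.55]]

```text
time: 28.25
ee_pos: [0.6409, -0.2434, 0.1841]
eef_rot: [0.69, 0.724, -0.0, -0.0]
ft_force: [0.5, 0.4, -0.3]
width: 0.0479
grip_force: 0.0
```

>>> drive_tool:
  moves:
    - [[0,0,0.04,0,0,0,0.55],[0,0,0.03,0,0,0,0.55],[0,0,0.01,0,0,0,0.55],[0,0,0,0,0,0,0.55]]

```text
time: 28.65
ee_pos: [0.6402, -0.2419, 0.1032]
eef_rot: [0.69, 0.724, -0.0, -0.001]
ft_force: [0.3, 0.1, 0.3]
width: 0.0477
grip_force: 0.0
```

Run:
```python
from h import *
go(637,-243,21,92.4)
im=r.camera("top")[:,:,::-1]; cv2.imwrite("pics/top6.png",im)
s=r.camera("scene")[:,:,::-1]
a=cv2.resize(im[190:320,270:400],(390,390),interpolation=cv2.INTER_CUBIC)
b=cv2.resize(s[130:280,190:340],(390,390),interpolation=cv2.INTER_CUBIC)
cv2.imwrite("pics/c7.png",np.hstack([a,b]))
print(pj("scene",[[.637,-.243,.05]]),[ (d["at"],d["conf"]) for d in r.place_of("scene","chock_c")], pj("scene",[[.637,-.243,.025]]))
```

```text
theta 92.7 go tx -0.0010 ty -0.0033 tz 0.0822 az 0.006 t 28.65 w 0.0477
[[224.36689369 216.42569556]] [([225.9, 224.9], 0.72), ([195.3, 289.2], 0.56), ([264.3, 305.4], 0.24)] [[225.65268377 222.54710741]]
```

View pics/c7.png

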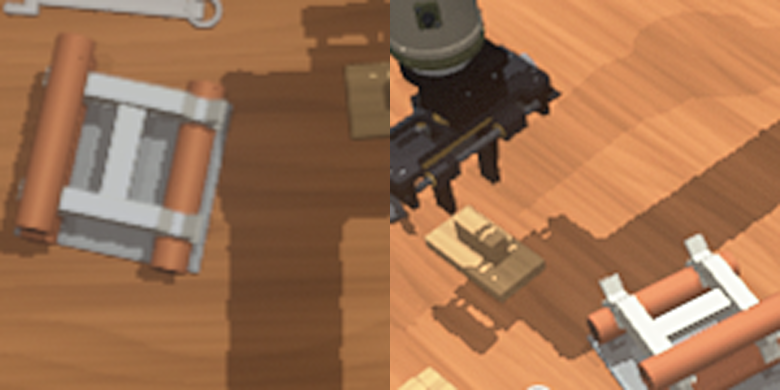

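The third tube lies in the upper +y V, and the chock is where I measured it, under the gripper. I take it by the rib.

>>> drive_tool:
  moves:
    - [[-0.001,-0.003,0.03,0,0,0.006,0.55],[0,0,0.03,0,0,0,0.55],[0,0,0.013,0,0,0,0.55],[0,0,0.007,0,0,0,0.55],[0,0,0,0,0,0,0.55],[0,0,0,0,0,0,0.1],[0,0,0,0,0,0,0.1],[0,0,0,0,0,0,0.1],[0,0,0,0,0,0,0.1],[0,0,0,0,0,0,0.1]]

```text
time: 29.8
ee_pos: [0.6382, -0.2436, 0.0251]
eef_rot: [0.692, 0.721, -0.0, 0.0]
ft_force: [-1.7, -0.2, 3.2]
width: 0.0219
grip_force: 40.0
```

>>> drive_tool:
  moves:
    - [[0,0,-0.02,0,0,0,0.1],[0,0,-0.04,0,0,0,0.1],[0,0,-0.045,0,0,0,0.1],[0,0,-0.045,0,0,0,0.1],[0,0,0,0,0,0,0.1]]

```text
time: 30.3
ee_pos: [0.6411, -0.2432, 0.1832]
eef_rot: [0.692, 0.722, 0.003, 0.005]
ft_force: [1.5, -0.1, -2.0]
width: 0.0215
grip_force: 40.0
```

Run:
```python
from h import *
go(583,10,115,166.6)
```

```text
theta 92.4 go tx 0.2554 ty -0.0477 tz 0.0682 az -1.296 t 30.3 w 0.0215
```

>>> drive_tool:
  moves:
    - [[0.032,-0.006,0,0,0,0,0.1],[0.032,-0.006,0,0,0,0,0.1],[0.032,-0.006,0,0,0,0,0.1],[0.032,-0.006,0,0,0,0,0.1],[0.032,-0.006,0,0,0,0,0.1],[0.032,-0.006,0,0,0,0,0.1],[0.032,-0.006,0,0,0,0,0.1],[0.031,-0.006,0,0,0,0,0.1]]

```text
time: 31.1
ee_pos: [0.579, 0.0108, 0.175]
eef_rot: [0.692, 0.722, -0.0, 0.0]
ft_force: [0.5, -0.2, -2.7]
width: 0.0214
grip_force: 40.0
```

>>> drive_tool:
  moves:
    - [[0,0,0,0,0,-0.13,0.1],[0,0,0,0,0,-0.13,0.1],[0,0,0,0,0,-0.13,0.1],[0,0,0,0,0,-0.13,0.1],[0,0,0,0,0,-0.13,0.1],[0,0,0,0,0,-0.13,0.1],[0,0,0,0,0,-0.13,0.1],[0,0,0,0,0,-0.13,0.1],[0,0,0,0,0,-0.13,0.1],[0,0,0,0,0,-0.13,0.1]]

```text
time: 32.1
ee_pos: [0.5795, 0.0093, 0.175]
eef_rot: [0.112, 0.994, -0.0, 0.0]
ft_force: [-0.1, 0.1, -1.4]
width: 0.0217
grip_force: 40.0
```

Run:
```python
from h import *
go(583,10,116,166.6)
cv2.imwrite("pics/s8.png",cv2.resize(r.camera("scene")[130:300,220:390,::-1],(510,510),interpolation=cv2.INTER_CUBIC))
```

```text
theta 167.1 go tx -0.0033 ty 0.0015 tz 0.0590 az 0.010 t 32.1 w 0.0217
```

View pics/s8.png

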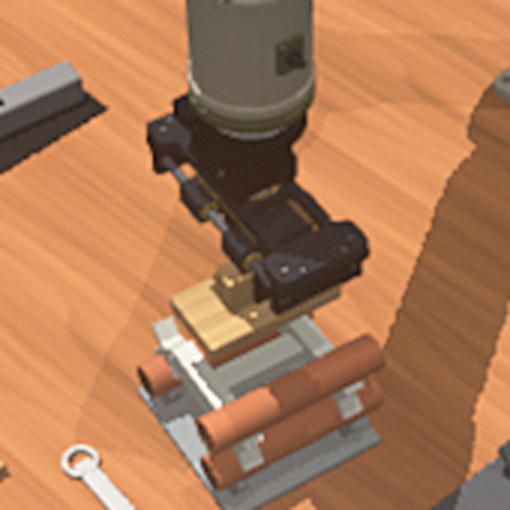

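The chock is held level over the lands, clear of the upper tube. I lower it.

>>> drive_tool:
  moves:
    - [[-0.003,0.001,0.02,0,0,0.01,0.1],[0,0,0.02,0,0,0,0.1],[0,0,0.01,0,0,0,0.1],[0,0,0.005,0,0,0,0.1],[0,0,0.002,0,0,0,0.1],[0,0,0,0,0,0,0.1],[0,0,0,0,0,0,0.1]]

```text
time: 32.85
ee_pos: [0.5832, 0.0097, 0.1183]
eef_rot: [0.12, 0.993, 0.0, 0.0]
ft_force: [-0.7, 0.1, -2.5]
width: 0.0219
grip_force: 40.0
```

>>> drive_tool:
  moves:
    - [[0,0,0.001,0,0,0,0.1],[0,0,0.001,0,0,0,0.1],[0,0,0.0005,0,0,0,0.1],[0,0,0,0,0,0,0.1],[0,0,0,0,0,0,0.1]]

```text
time: 33.35
ee_pos: [0.583, 0.0096, 0.1156]
eef_rot: [0.12, 0.993, -0.0, 0.0]
ft_force: [-2.4, -0.6, 6.8]
width: 0.0214
grip_force: 40.0
```

>>> drive_tool:
  moves:
    - [[0,0,0,0,0,0,0.42],[0,0,0,0,0,0,0.42],[0,0,0,0,0,0,0.42],[0,0,-0.01,0,0,0,0.42],[0,0,-0.03,0,0,0,0.42],[0,0,-0.04,0,0,0,0.42],[0,0,0,0,0,0,0.42],[0.02,-0.04,0,0,0,0,0.6],[0.02,-0.04,0,0,0,0,0.6],[0.02,-0.04,0,0,0,0,0.6]]

```text
time: 34.35
ee_pos: [0.4951, -0.0931, 0.1949]
eef_rot: [0.119, 0.993, 0.0, -0.0]
ft_force: [0.2, -1.0, 0.9]
width: 0.0499
grip_force: 0.0
```

Run:
```python
from h import *
go(493,-434,100,170.6); print(r.read_state()["joint_positions"].round(2))
im=r.camera("top")[:,:,::-1]; cv2.imwrite("pics/top9.png",im)
a=cv2.resize(im[190:320,260:390],(390,390),interpolation=cv2.INTER_CUBIC)
b=cv2.resize(im[180:310,400:530],(390,390),interpolation=cv2.INTER_CUBIC)
cv2.imwrite("pics/c9.png",np.hstack([a,b]))
for n in("top","scene"): 
    if n=="scene": r.camera(n)
    print(n,[(d["at"],d["conf"]) for d in r.place_of(n,"scanner_c")[:2]],pj(n,[[.487,-.433,.016]]))
```

```text
theta 166.3 go tx -0.0785 ty -0.3317 tz 0.0949 az -0.074 t 34.35 w 0.0499
[ 1.29  0.4  -1.42  1.76  0.41  1.33  1.12]
top [([484.2, 274.7], 0.85)] [[487.87078965 278.29971829]]
scene [([220.5, 169.9], 0.82), ([226.3, 165.4], 0.6)] [[224.38038382 165.15899295]]
```

View pics/c9.png

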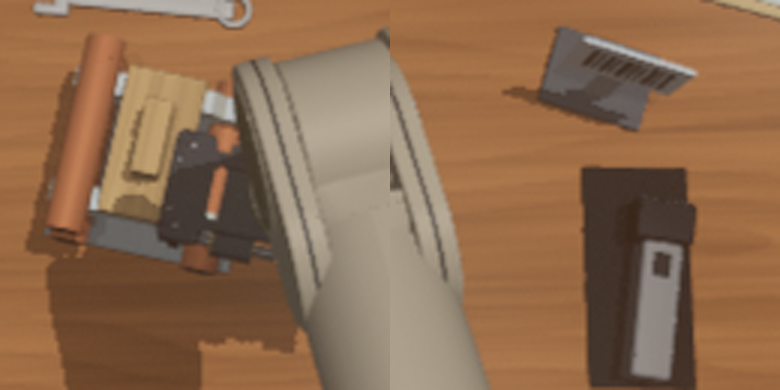

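The chock stands between the upper tube places. The scanner lies as before on its mat: head front at about (492,247), rear at (487,306). Joint 3 is near its limit, so I turn the wrist back the other way.

>>> drive_tool:
  moves:
    - [[0,0,0,0,0,0.14,0.6],[0,0,0,0,0,0.14,0.6],[0,0,0,0,0,0.14,0.6],[0,0,0,0,0,0.14,0.6],[0,0,0,0,0,0.14,0.6],[0,0,0,0,0,0.14,0.6],[0,0,0,0,0,0.14,0.6],[0,0,0,0,0,0.14,0.6],[0,0,0,0,0,0.14,0.6],[0,0,0,0,0,0.14,0.6]]

```text
time: 35.55
ee_pos: [0.4968, -0.0903, 0.1953]
eef_rot: [0.732, 0.682, 0.0, 0.0]
ft_force: [-0.7, 0.2, -0.9]
width: 0.052
grip_force: 0.0
```

Run:
```python
from h import *
print(r.read_state()["joint_positions"].round(2))
w=bp("top",[(492.2,246.6),(487.2,306)],.033)*1000;d=w[0]-w[1];print(w.mean(0),np.hypot(*d[:2]),np.degrees(np.arctan2(d[1],d[0])))
w=bp("top",[(464.8,193.2),(501.5,204)],.1375)*1000;d=w[0]-w[1];print(w.mean(0),np.hypot(*d[:2]),np.degrees(np.arctan2(d[1],d[0])))
go(490,-434,100,-10)
```

```text
[ 1.1   0.24 -1.13  1.77  0.23  1.28 -0.15]
[ 490.69954459 -432.5362022    33.        ] 149.79439494449758 -9.62907770862052
[ 661.0971059  -398.18232184  137.5       ] 88.39977037282387 71.26389241350331
theta 86.0 go tx -0.3434 ty 0.0174 tz 0.0953 az 1.675 t 35.55 w 0.052
```

>>> drive_tool:
  moves:
    - [[-0.015,0,0,0,0,0.14,0.6],[0,0,0,0,0,0.14,0.6],[0,0,0,0,0,0.14,0.6],[0,0,0,0,0,0.14,0.6],[0,0,0,0,0,0.14,0.6],[0,0,0,0,0,0.14,0.6],[0,0,0,0,0,0.14,0.6],[0,0,0,0,0,0.14,0.6],[0,0,0,0,0,0.14,0.6],[0,0,0,0,0,0.14,0.6]]

```text
time: 36.55
ee_pos: [0.4959, -0.1052, 0.1952]
eef_rot: [0.999, 0.05, 0.0, -0.0]
ft_force: [-0.8, -0.6, -0.3]
width: 0.0521
grip_force: 0.0
```

>>> drive_tool:
  moves:
    - [[0,0,0,0,0,0.135,0.6],[0,0,0,0,0,0.135,0.6],[0,0,0,0,0,0,0.6]]

```text
time: 36.85
ee_pos: [0.4958, -0.1055, 0.1952]
eef_rot: [0.997, -0.083, 0.0, -0.0]
ft_force: [-0.1, 1.4, -0.7]
width: 0.052
grip_force: 0.0
```

Run:
```python
from h import *
print(r.read_state()["joint_positions"].round(2))
go(485,-432,3,-9.6)
```

```text
[ 0.94  0.18 -0.89  1.77  0.15  1.26 -1.73]
theta -9.5 go tx 0.0435 ty 0.3238 tz 0.1922 az 0.001 t 36.85 w 0.052
```

>>> drive_tool:
  moves:
    - [[0.004,0.032,0,0,0,0,0.7],[0.004,0.032,0,0,0,0,0.7],[0.004,0.032,0,0,0,0,0.7],[0.004,0.032,0,0,0,0,0.7],[0.004,0.032,0,0,0,0,0.7],[0.004,0.033,0.01,0,0,0,0.7],[0.005,0.033,0.02,0,0,0,0.7],[0.005,0.033,0.02,0,0,0,0.7],[0.005,0.033,0.02,0,0,0,0.7],[0.005,0.032,0.02,0,0,0,0.7]]

```text
time: 37.85
ee_pos: [0.4853, -0.4347, 0.1041]
eef_rot: [0.997, -0.081, 0.0, -0.0]
ft_force: [0.5, 0.7, 0.4]
width: 0.0606
grip_force: 0.0
```

>>> drive_tool:
  moves:
    - [[0,0,0.02,0,0,0,0.7],[0,0,0,0,0,0,0.7],[0,0,0,0,0,0,0.7]]

```text
time: 38.15
ee_pos: [0.4855, -0.4327, 0.0854]
eef_rot: [0.997, -0.082, 0.0, -0.001]
ft_force: [0.2, 0.4, 0.2]
width: 0.0609
grip_force: 0.0
```

Run:
```python
from h import *
print(r.read_state()["joint_positions"].round(2))
go(485,-432,8,-9.6)
cv2.imwrite("pics/s10.png",cv2.resize(r.camera("scene")[100:250,130:280,::-1],(510,510),interpolation=cv2.INTER_CUBIC))
```

```text
[ 1.13  0.58 -0.65  1.51  0.36  1.17 -1.32]
theta -9.4 go tx -0.0006 ty -0.0006 tz 0.0774 az 0.004 t 38.15 w 0.0609
```

View pics/s10.png

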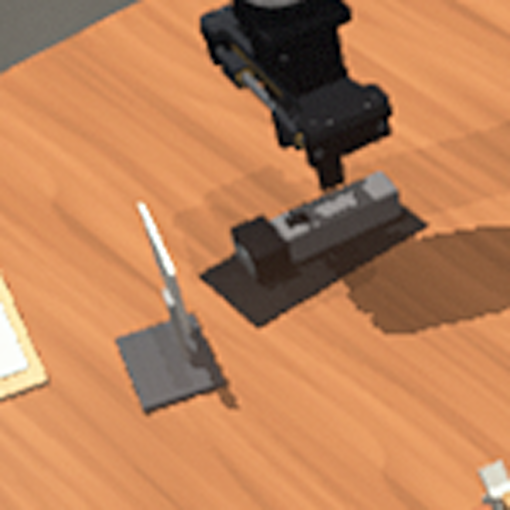

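The open fingers are above the grey body, just behind its middle, and the label faces the scanner. I descend and grip with 45 N.

>>> drive_tool:
  moves:
    - [[0,0,0.03,0,0,0,0.7],[0,0,0.025,0,0,0,0.7],[0,0,0.012,0,0,0,0.7],[0,0,0.009,0,0,0,0.7],[0,0,0,0,0,0,0.7],[0,0,0,0,0,0,0.2],[0,0,0,0,0,0,0.2],[0,0,0,0,0,0,0.2],[0,0,0,0,0,0,0.2],[0,0,0,0,0,0,0.2]]
  squeeze: 45

```text
time: 39.2
ee_pos: [0.4846, -0.4341, 0.0096]
eef_rot: [0.996, -0.084, 0.0, -0.0]
ft_force: [0.6, 2.3, 3.5]
width: 0.0334
grip_force: 45.0
```

>>> drive_tool:
  moves:
    - [[0,0,-0.02,0,0,0,0.2],[0,0,-0.03,0,0,0,0.2],[0,0,-0.035,0,0,0,0.2],[0,0,0,0,0,0.08,0.2],[0,0,0,0,0,0.08,0.2],[0,0,0,0,0,0,0.2]]

```text
time: 39.8
ee_pos: [0.4837, -0.4346, 0.0938]
eef_rot: [0.986, -0.164, -0.0, 0.0]
ft_force: [0.6, -0.6, -3.6]
width: 0.0331
grip_force: 45.0
```

Run:
```python
from h import *
# label_c (661,-397), x dir -18.8; scanner_c ~5.5 mm ahead of TCP along tool x
d=np.array([np.cos(np.radians(-18.8)),np.sin(np.radians(-18.8))])
p=np.array([661,-397])-(175+5.5)*d; print(p)
go(p[0],p[1],97,-18.8)
```

```text
[ 490.12980855 -338.83104201]
theta -18.9 go tx -0.0250 ty -0.0927 tz -0.0032 az -0.002 t 39.8 w 0.0331
```

>>> drive_tool:
  moves:
    - [[-0.006,-0.023,-0.001,0,0,0,0.2],[-0.006,-0.023,-0.001,0,0,0,0.2],[-0.006,-0.023,0,0,0,0,0.2],[-0.006,-0.022,0,0,0,0,0.2],[0,0,0,0,0,0,0.2],[0,0,0,0,0,0,0.2],[0,0,0,0,0,0,0.2]]

```text
time: 40.5
ee_pos: [0.4903, -0.3416, 0.0958]
eef_rot: [0.987, -0.163, -0.0, 0.0]
ft_force: [-0.1, -1.1, -2.3]
width: 0.0335
grip_force: 45.0
```

Run:
```python
from h import *
go(490,-339,95.6,-18.8)
im=r.camera("top")[:,:,::-1];s=r.camera("scene")[:,:,::-1]
a=cv2.resize(im[170:300,390:520],(390,390),interpolation=cv2.INTER_CUBIC)
b=cv2.resize(s[100:230,130:260],(390,390),interpolation=cv2.INTER_CUBIC)
cv2.imwrite("pics/c11.png",np.hstack([a,b]))
```

```text
theta -18.8 go tx -0.0011 ty -0.0024 tz 0.0002 az -0.000 t 40.5 w 0.0335
```

View pics/c11.png

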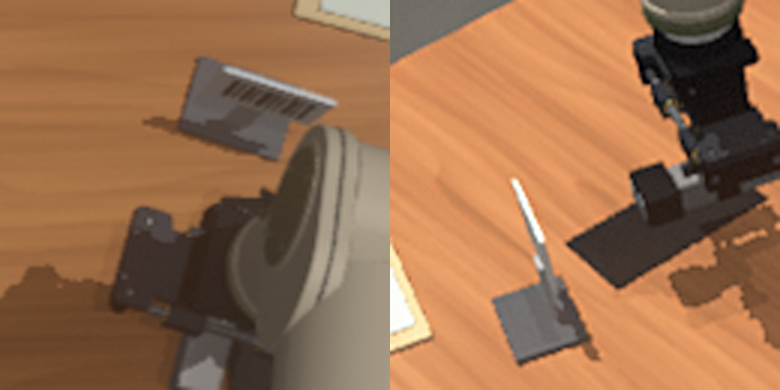

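The scanner is held level and points squarely at the label. I nudge it 2 mm and hold.

>>> drive_tool:
  moves:
    - [[-0.001,-0.002,0,0,0,0,0.2],[0,0,0,0,0,0,0.2],[0,0,0,0,0,0,0.2],[0,0,0,0,0,0,0.2],[0,0,0,0,0,0,0.2],[0,0,0,0,0,0,0.2],[0,0,0,0,0,0,0.2],[0,0,0,0,0,0,0.2],[0,0,0,0,0,0,0.2],[0,0,0,0,0,0,0.2]]

```text
time: 41.6
ee_pos: [0.4905, -0.3383, 0.0961]
eef_rot: [0.987, -0.163, 0.0, 0.0]
ft_force: [-0.1, -0.7, -3.5]
width: 0.0337
grip_force: 45.0
```

>>> drive_tool:
  moves:
    - [[0,0,0,0,0,0,0.2],[0,0,0,0,0,0,0.2],[0,0,0,0,0,0,0.2],[0,0,0,0,0,0,0.2],[0,0,0,0,0,0,0.2],[0,0,0,0,0,0,0.2],[0,0,0,0,0,0,0.2],[0,0,0,0,0,0,0.2],[0,0,0,0,0,0,0.2],[0,0,0,0,0,0,0.2]]

```text
time: 42.6
ee_pos: [0.4905, -0.3384, 0.0961]
eef_rot: [0.987, -0.163, 0.0, 0.0]
ft_force: [-0.6, -1.0, -1.9]
width: 0.0338
grip_force: 45.0
```

>>> drive_tool:
  moves:
    - [[0,0,0,0,0,0,0.2],[0,0,0,0,0,0,0.2],[0,0,0,0,0,0,0.2],[0,0,0,0,0,0,0.2],[0,0,0,0,0,0,0.2],[0,0,0,0,0,0,0.2],[0,0,0,0,0,0,0.2],[0,0,0,0,0,0,0.2],[0,0,0,0,0,0,0.2],[0,0,0,0,0,0,0.2]]

```text
time: 43.6
ee_pos: [0.4905, -0.3384, 0.0961]
eef_rot: [0.987, -0.163, 0.0, 0.0]
ft_force: [0.3, 0.5, -2.4]
width: 0.0342
grip_force: 45.0
```

Run:
```python
from h import *
cv2.imwrite("pics/s12.png",cv2.resize(r.camera("scene")[120:220,150:250,::-1],(600,600),interpolation=cv2.INTER_CUBIC))
d=np.array([np.cos(np.radians(-18.8)),np.sin(np.radians(-18.8))])
u=np.array([-d[1],d[0]]);c=np.array([.661,-.397])
pts=[[*(c+a*.045*u),.105+b*.0325] for a,b in((1,1),(-1,1),(-1,-1),(1,-1))]
print("label",((pj("scene",pts)-[150,120])*6).round())
p=c-.1*d; print("window centre exp",((pj("scene",[[*p,.105]])-[150,120])*6).round())
go(500,-423,100,-9.6)
```

```text
label [[187. 360.]
 [126. 236.]
 [157. 341.]
 [216. 464.]]
window centre exp [[380. 281.]]
theta -18.8 go tx 0.0362 ty 0.0771 tz -0.0039 az -0.161 t 43.65 w 0.0334
```

View pics/s12.png

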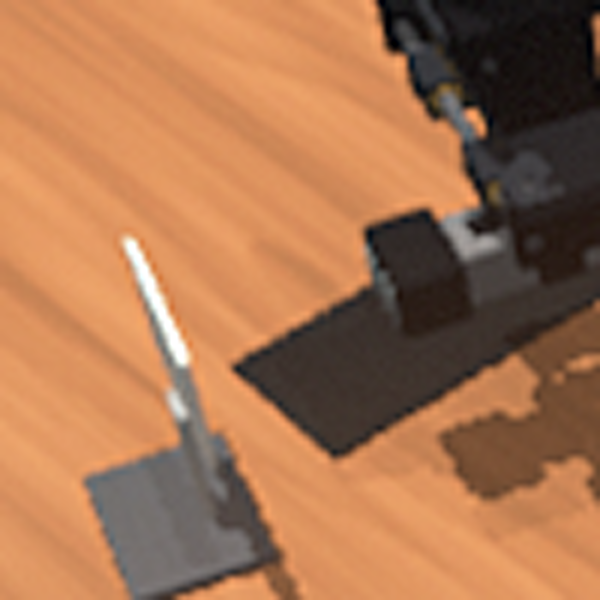

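The label's corners and the window match where my model projects them, so the aim was right and it was held for 3 s. Now I take the scanner back to the mat.

>>> drive_tool:
  moves:
    - [[0.006,0.012,0,0,0,0,0.2],[0.006,0.013,0,0,0,0,0.2],[0.006,0.013,0,0,0,0,0.2],[0.006,0.013,0,0,0,0,0.2],[0.006,0.013,0,0,0,0,0.2],[0.006,0.013,0,0,0,0,0.2],[0,0,0,0,0,-0.09,0.2],[0,0,0,0,0,-0.09,0.2],[0,0,0,0,0,-0.09,0.2],[0,0,0,0,0,0,0.2]]

```text
time: 44.65
ee_pos: [0.4996, -0.4236, 0.0958]
eef_rot: [1.0, -0.029, -0.0, -0.0]
ft_force: [-0.8, -0.3, -3.5]
width: 0.0336
grip_force: 45.0
```

>>> drive_tool:
  moves:
    - [[0,0,0.03,0,0,0,0.2],[0,0,0.03,0,0,0,0.2],[0,0,0.015,0,0,0,0.2],[0,0,0.008,0,0,0,0.2],[0,0,0,0,0,0,0.2],[0,0,0,0,0,0,0.2]]

```text
time: 45.25
ee_pos: [0.5005, -0.4233, 0.0143]
eef_rot: [1.0, -0.029, 0.001, 0.0]
ft_force: [0.2, 0.6, -1.9]
width: 0.0339
grip_force: 45.0
```

>>> drive_tool:
  moves:
    - [[0,0,0.002,0,0,0,0.2],[0,0,0.002,0,0,0,0.2],[0,0,0,0,0,0,0.2],[0,0,0,0,0,0,0.2]]

```text
time: 45.65
ee_pos: [0.5001, -0.4232, 0.0096]
eef_rot: [1.0, -0.029, 0.0, 0.0]
ft_force: [-0.2, 0.1, -0.1]
width: 0.0339
grip_force: 45.0
```

>>> drive_tool:
  moves:
    - [[0,0,0,0,0,0,0.7],[0,0,0,0,0,0,0.7],[0,0,0,0,0,0,0.7],[0,0,0,0,0,0,0.7],[0,0,-0.02,0,0,0,0.7],[0,0,-0.04,0,0,0,0.7],[0,0,-0.05,0,0,0,0.7],[0,0,-0.05,0,0,0,0.7],[0,0,-0.04,0,0,0,0.7],[0,0,0,0,0,0,0.7]]

```text
time: 46.65
ee_pos: [0.5022, -0.4239, 0.2159]
eef_rot: [1.0, -0.029, 0.004, 0.003]
ft_force: [-0.2, -0.8, -0.3]
width: 0.0609
grip_force: 0.0
```

>>> drive_tool:
  moves:
    - [[-0.03,0.01,0,0,0,0,0.7],[-0.03,0.01,0,0,0,0,0.7],[-0.03,0.01,0,0,0,0,0.7],[-0.03,0.01,0,0,0,0,0.7],[0,0,0,0,0,0,0.7]]

```text
time: 47.15
ee_pos: [0.3729, -0.4584, 0.2086]
eef_rot: [0.999, -0.032, -0.001, 0.001]
ft_force: [0.6, -0.7, 0.4]
width: 0.0613
grip_force: 0.0
```

Run:
```python
from h import *
print(r.read_state()["ft_force"])
im=r.camera("top")[:,:,::-1]; cv2.imwrite("pics/top13.png",im)
cv2.imwrite("pics/c13.png",np.vstack([np.hstack([cv2.resize(im[180:310,260:390],(400,400)),cv2.resize(im[180:310,400:530],(400,400))])]))
```

```text
[ 0.57919371 -0.68918696  0.4406256 ]
```

View pics/c13.png

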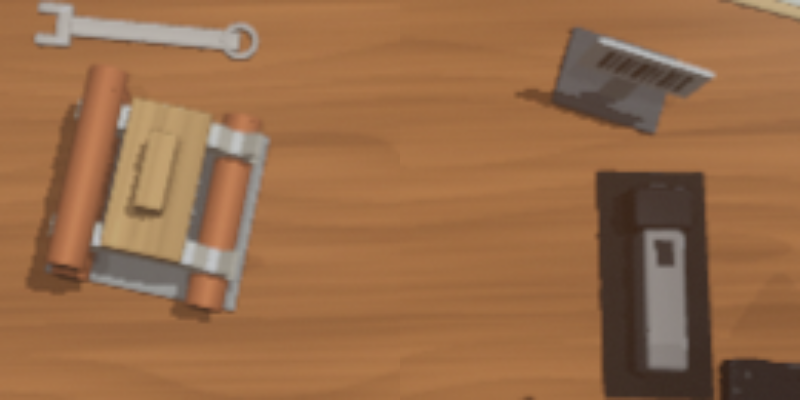

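The stack is complete and the scanner is upright on its mat. I check the chock's offset, then hand in if it's good.

Run:
```python
from h import *
f=lambda L:np.array(L)/(400/130)+[260,180]-.3
w=bp("top",f([(137,98),(211,112),(184,261),(103,246)]),.107)*1000;print(w.round(),w.mean(0))
e=w.mean(0)[:2]-[583,10]
if np.hypot(*e)<12: print(r.close_job())
```

```text
[[648.  23. 107.]
 [636. -35. 107.]
 [519. -11. 107.]
 [532.  51. 107.]] [583.83700859   7.14086394 107.        ]
the job is handed in; nothing more can be done
None
```

The job is handed in at about 47 s of the 208 s allowed. The three tubes, frame and chock are stacked on the cradle, with the chock about 3 mm off centre. The scanner was held aimed at the label for 3 s and is back upright on its mat; the verdict was not shown.

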